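Put the utility knife away in the tool chest

TASK

Put the orange-and-black utility knife away: lay it flat in the open drawer of the red tool chest, lowering it in rather than dropping it from above the drawer, then push the drawer fully shut. Leave the grey knife and the steel mug where they are.

Things in the scene. Friction and masses are not known exactly. Their poses are not given: they have to be found in the camera images.
- knife: Utility knife lying flat, bright orange with black grip inlays, blade drawn in. 150 mm long along its own x, 28 mm wide along y, 22 mm high along z; the last 30 mm at +x are a steel nose 20 mm wide. A black slide button, 4 mm high, sits on top 25 mm from the middle towards the nose. Origin: centre of the underside. 0.10 to 0.20 kg. Pinch it at the middle, across the 28 mm.
- grey_knife: A second knife of exactly the same shape and size, lying flat too, but grey with black instead of orange; a bystander. Either knife may lie nearer to the robot. Origin: centre of the underside, x towards its nose.
- mug: Brushed steel mug with a black foot and a black handle on its own +y side, 80 mm across (handle reaches 72 mm from the axis), 100 mm high, open at the top; a bystander. Origin: centre of the underside.
- drawer_floor (a point): Centre of the floor of the open compartment in the red tool chest's top drawer, 90 mm above the bench, moving with the drawer. x: level, into the chest (closing); y: across; z: up. Black floor, 181 mm along x by 218 mm along y; plywood side walls 48 mm high, front panel 57 mm, low divider (30 mm) behind. The chest's top covers what lies beyond x = joint value minus 81 mm.
- chest_drawer0_handle (a point): Middle of that drawer's steel bar handle, 122 mm above the bench, moving with the drawer; same axes as drawer_floor, which lies 146 mm along +x and 32 mm lower. Bar: 120 mm long along y, 11 mm thick, 35 mm in front of the drawer's face and 38 mm below the chest's top. The chest is 280 mm deep, 260 wide, 160 high, fixed, turned up to 12 degrees.
- chest_drawer0 (a joint): How far that top drawer is pulled out, in m: 0 is fully shut, 0.15 to 0.18 at the start. It slides along the handle's x axis with a drag of 1 N plus 4 N per m/s, stays where it is left and stops hard at 0.
Not all that is in view belongs to the job. What is shaped like the knife but green or yellow is not meant.

How it is judged:
By the outcome, as a careful person would: the job done as asked, in the order asked, and still so for the second after the job is handed in, with the robot touching nothing.
It also fails if it takes over 46 s, if anything falls off the work surface, if the arm or the gripper's body presses on something with over 40 N, if the wrist force passes 120 N, or if a joint passes its speed limit or range.

ROBOT

A 6-joint arm with a two-finger parallel gripper is mounted at the origin on the work surface. World frame = base frame: x ahead of the robot, y to its left, z up, the work surface at z = 0. Lengths are in m, angles in rad, forces in N, time in s.
With the tool pointing down it reaches from about 0.375 to 0.975 m from the base axis. Payload 3.8 kg.
Tool frame: the origin (TCP) lies at the very end of the fingers, on their centre line; the grasp point (between the pads) lies 19 mm behind it; z points along the fingers, y is the direction in which the jaws open and shut (so a half turn about z gives the same grasp; the last joint's range is limited). The gripper opens to 85 mm and grips with 20 to 120 N. Pads are 22 mm wide; open, the fingers measure 114 mm over their backs; the gripper's body (76 mm by 85 mm) begins 54 mm behind the grasp point. The pads swing forward as they close: fully open they stand 13 mm farther back than shut.
Start: joints at [1.223, 0.264, 1.604, -0, 1.274, -0.037], TCP at [0.206, 0.643, 0.231] pointing down, gripper open.
Joint ranges: [-2.63, 2.63], [-0.94, 2.18], [0.31, 2.57], [-1.31, 4.45], [0, 2.66], [-2.55, 2.55]. Speed limits (rad/s): [2.57, 2.57, 3.14, 3.14, 3.14, 3.14].

INTERFACE

Orientations are given as a rotation vector (axis times angle).
In Python, from workcell import bot, read_camera, finish_job gives the robot as it stands. The module is installed in compiled form; this text tells all that it offers.
- The arm moves only by the tool servo_tool, never from a script. Its argument "targets" is text: rows parted by semicolons, each of 7 numbers parted by spaces: the turn, a rotation vector about the tool's x, y, z in rad, then the shift along the tool's x, y, z in mm, then the finger opening in mm, from 0 to 85.4. In form: wx wy wz x y z gripper; .... A call has 1 to 8 rows; each row shifts and turns the pose as measured when the row begins, along the tool's axes as they then stand; what a row does not reach is not made up. A row lasts 1/12 s, in which the tool goes at most 41.7 mm and 7.16 degrees, less where a joint would pass 70% of its speed; a pose out of reach is approached as far as the arm can. A call is refused whole if a number of a shift passes 41.7 or a number of a turn 0.125, either way. A call with a gripper value outside its range is refused whole. The fingers move at their own pace and stop on an object; "newtons" is the grip in N (left out, the last holds). Time passes only in rows, so rows that do not move let the fingers close. It gives the time, the measured TCP pose, the force and the opening at its end, in the units of the state.
- bot.read_state(): the state, without advancing time (a new reading comes with each control period).
- read_camera(name): name is "scene" or "top" or "wrist"; returns a dict with "image" (400x640x3 uint8, red, green, blue), "mtx" (3x3 intrinsics, pixels), "eye" and "orientation" of the camera in the world; the wrist camera has in their place "T_tool_cam" (4x4, takes a point from camera to tool coordinates, whose origin is the TCP and whose axes are the flange's). Camera axes: x right, y up, looking along -z (the intrinsics and any distortion apply to the point x, -y, -z); pixel columns grow to the right and rows downward; lengths in m; the calibration is good to about 2 mm. A picture is of the moment at which its call begins: read the wrist's pose just before it. There is no depth.
- finish_job(): hands the job in, once; it reports no verdict.
The state is a dict: "time": time; "q": joint angles; "joint_vel": joint speeds; "joint_torque": joint torques, N m; "tool_pos": TCP position; "tcp_rot": TCP orientation; "wrist_force": force on the tool from outside, world axes, zero at the start; "torque": the same for the moment, N m; "width": opening from 0.0 (shut) to 1.0 (fully open).
Only numpy, scipy, OpenCV 4.12 (cv2) and the standard library are available. Lean on these libraries where they do the work, as an engineer would, in place of code of your own. Each camera call takes 0.05 s, during which the arm holds its last target.

## Working session

There is one attempt and no reset: what is moved stays moved. The work goes in short steps, Python scripts to look and compute and a tool call to move; the robot and the scene stay as the last step left them, time stands still between calls to the robot, and variables do not carry over. Pictures are saved under pics/ and viewed, and the job is handed in when it is done.

Besides the shell and the picture viewer there is one more tool, called after "Emit:" by a JSON object that holds its "api" and its "payload". servo_tool: Moves the arm, as the interface text tells. Its arguments: {"type":"object","properties":{"targets":{"type":"string"},"newtons":{"type":"number"}},"required":["targets"]}

```bash
mkdir -p pics
cat > h.py <<'E'
import numpy as np,cv2
from workcell import bot, read_camera, finish_job
from scipy.spatial.transform import Rotation as R
def save(n,f):
    s=bot.read_state(); c=read_camera(n); cv2.imwrite('pics/'+f+'.png',c['image'][:,:,::-1]); return s,c
E
python3 - <<'E'
from h import *
for n in ['scene','top','wrist']:
    s,c=save(n,n+'0'); print(n,{k:np.round(v,4) if not isinstance(v,str) else v for k,v in c.items() if k!='image'})
print(s)
import pickle
E
```

```text
scene {'mtx': array([[476.2363,   0.    , 319.6356],
       [  0.    , 476.2363, 185.6057],
       [  0.    ,   0.    ,   1.    ]]), 'eye': array([ 1.0183, -0.359 ,  0.8613]), 'orientation': array([0.6809, 0.2713, 0.7602])}
top {'mtx': array([[457.8421,   0.    , 319.7421],
       [  0.    , 457.8421, 195.7395],
       [  0.    ,   0.    ,   1.    ]]), 'eye': array([0.4272, 0.1102, 1.1722]), 'orientation': array([ 0.1239, -0.0908, -1.594 ])}
wrist {'mtx': array([[331.295 ,   0.    , 318.7032],
       [  0.    , 331.295 , 199.1407],
       [  0.    ,   0.    ,   1.    ]]), 'T_tool_cam': array([[ 6.000e-04,  9.458e-01,  3.248e-01,  8.290e-02],
       [ 1.000e+00, -8.000e-04,  4.000e-04, -1.500e-03],
       [ 7.000e-04,  3.248e-01, -9.458e-01, -1.433e-01],
       [ 0.000e+00,  0.000e+00,  0.000e+00,  1.000e+00]])}
{'time': 0.1, 'q': array([ 1.22312622e+00,  2.64692948e-01,  1.60522964e+00, -8.62403922e-06,
        1.27371481e+00, -3.68927660e-02]), 'joint_vel': array([ 0.00049296, -0.00161821, -0.00487259, -0.00215976,  0.0012127 ,
        0.0014127 ]), 'joint_torque': array([ 8.61113622e-04, -5.16711760e+01, -3.68590772e+01,  9.45328952e-05,
        6.13498254e-03,  5.61770577e-06]), 'tool_pos': array([0.20618889, 0.64204362, 0.23008055]), 'tcp_rot': array([-0.48614235, -3.10336203,  0.00315477]), 'wrist_force': array([-0.16291779, -0.7162435 , -0.52879231]), 'torque': array([-0.00880704, -0.04846262,  0.0296051 ]), 'width': 0.9996204749041527}
```

View pics/scene0.png

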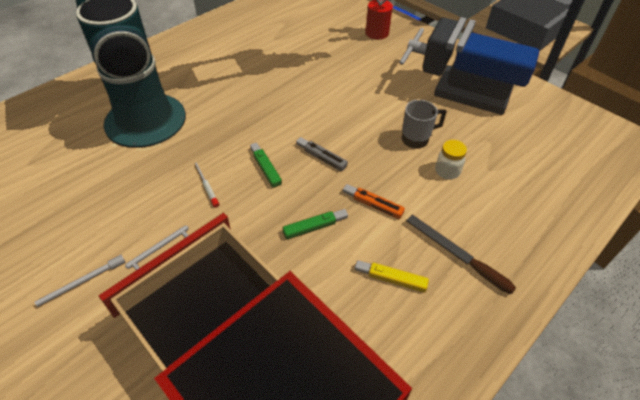

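View pics/top0.png

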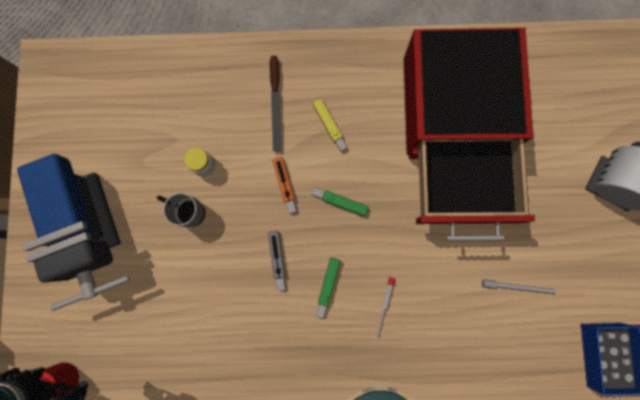

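View pics/wrist0.png

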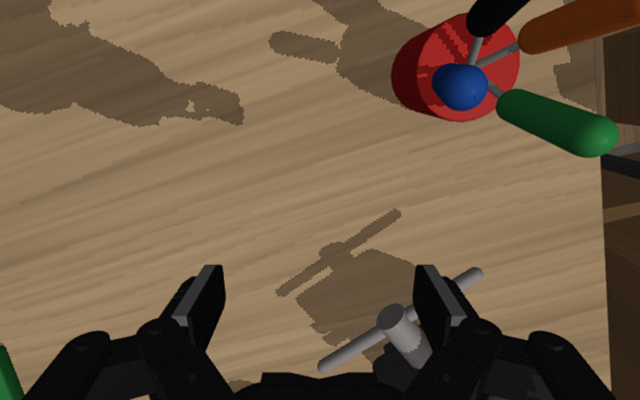

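Candidates in the top view: orange at (285,185), grey at (277,260), yellow at (329,125), greens at (340,202) and (329,287). I choose the orange one, whose nose points down the image. Close crops next to check it.

Run:
```python
import cv2,numpy as np
t=cv2.imread('pics/top0.png');s=cv2.imread('pics/scene0.png')
a=cv2.resize(t[145:225,255:335],(400,400),interpolation=cv2.INTER_CUBIC)
b=cv2.resize(s[170:230,330:420],(400,267),interpolation=cv2.INTER_CUBIC)
b=cv2.copyMakeBorder(b,0,133,0,0,0)
cv2.imwrite('pics/crop1.png',np.hstack([a,b]))
a=cv2.resize(t[20:250,400:540],None,fx=2.6,fy=2.6,interpolation=cv2.INTER_CUBIC)
cv2.imwrite('pics/crop2.png',a)
b=cv2.resize(s[200:400,90:420],None,fx=2.4,fy=2.4,interpolation=cv2.INTER_CUBIC)
cv2.imwrite('pics/crop3.png',b)
for im,n in((t,'top'),(s,'scene')):
    hsv=cv2.cvtColor(im,cv2.COLOR_BGR2HSV)
    m=cv2.inRange(hsv,(5,190,120),(14,255,255))
    k,l,st,c=cv2.connectedComponentsWithStats(m)
    for i in range(1,k):
        if st[i,4]>25: print(n,st[i],c[i])
```

```text
scene [355 188  49  28 360] [378.88333333 201.825     ]
```

View pics/crop1.png

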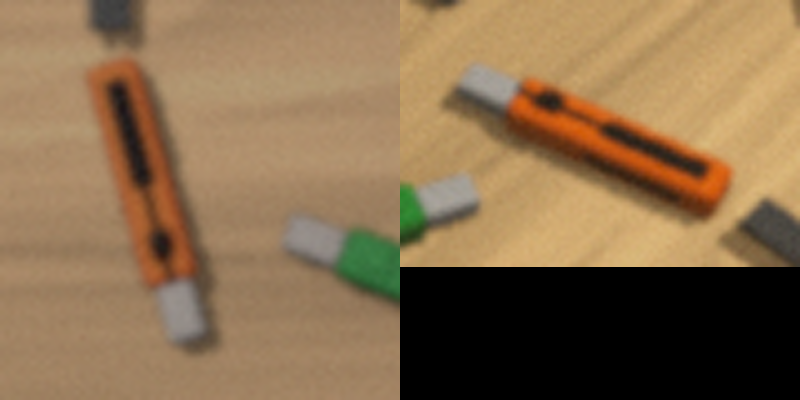

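View pics/crop2.png

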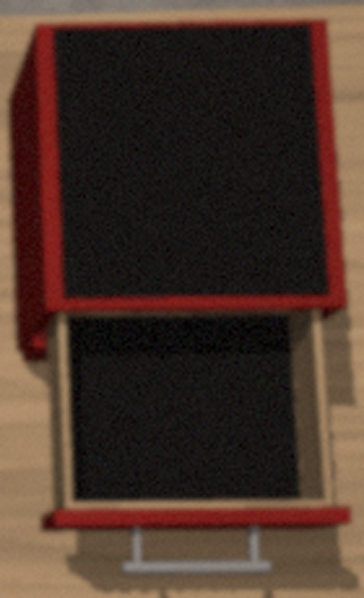

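View pics/crop3.png

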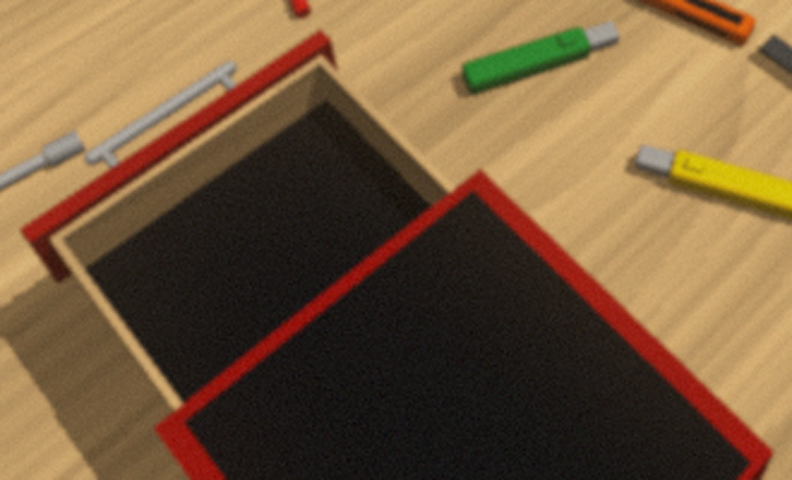

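```bash
cat >> h.py <<'E'
def ray(c,uv):
    K=c['mtx']; d=np.array([(uv[0]-K[0,2])/K[0,0],-(uv[1]-K[1,2])/K[1,1],-1.])
    d=R.from_rotvec(c['orientation']).as_matrix()@d; return np.array(c['eye']),d/np.linalg.norm(d)
def wray(c,s,uv):
    T=np.array(c['T_tool_cam']);K=c['mtx']; d=np.array([(uv[0]-K[0,2])/K[0,0],-(uv[1]-K[1,2])/K[1,1],-1.])
    Q=R.from_rotvec(s['tcp_rot']).as_matrix(); return Q@T[:3,3]+s['tool_pos'],(lambda v:v/np.linalg.norm(v))(Q@T[:3,:3]@d)
def tri(rs):
    A=0;b=0
    for o,d in rs:
        M=np.eye(3)-np.outer(d,d);A=A+M;b=b+M@o
    x=np.linalg.solve(A,b); return x,[np.linalg.norm((np.eye(3)-np.outer(d,d))@(x-o)) for o,d in rs]
def atz(r,z): o,d=r; return o+d*(z-o[2])/d[2]
E
python3 - <<'E'
from h import *
T=read_camera('top');S=read_camera('scene')
f=lambda p,s,o:((p[0]+.5)/s-.5+o[0],(p[1]+.5)/s-.5+o[1])
P={'tail':((113,63),(326,188),1),'nose':((188,340),(67,88),1),'button':((162,244),(149,100),1),
'hL':((124,567),(235,66),2),'hR':((270,567),(90,157),2),'cfL':((46,306),(480,172),2),'cfR':((345,303),(158,428),2),'panL':((44,523),(322,32),2),'panR':((350,519),(24,230),2),
'flL':((76,498),(325,103),2),'flR':((299,498),(88,265),2)}
for k,(a,b,t) in P.items():
    ra=ray(T,f(a,5,(255,145)) if t==1 else f(a,2.6,(400,20)))
    rb=ray(S,f(b,400/90,(330,170)) if t==1 else f(b,2.4,(90,200)))
    x,e=tri([ra,rb]); print(k,x.round(4),np.round(e,4), atz(ra,.022).round(4))
E
```

```text
tail [0.6903 0.241  0.0176] [0.0015 0.0015] [0.6882 0.2394 0.022 ]
nose [0.5464 0.2051 0.0038] [0.0008 0.0008] [0.5441 0.2031 0.022 ]
button [0.5934 0.2157 0.0252] [0.0006 0.0006] [0.5935 0.2155 0.022 ]
hL [ 0.4677 -0.1564  0.1218] [0.0011 0.0011] [ 0.4709 -0.1827  0.022 ]
hR [ 0.4644 -0.2816  0.1245] [0.0012 0.0012] [ 0.4674 -0.3212  0.022 ]
cfL [ 0.693  -0.0949  0.1592] [0.0008 0.0008] [ 0.7295 -0.122   0.022 ]
cfR [ 0.688  -0.3519  0.1596] [0.0002 0.0002] [ 0.7236 -0.4144  0.022 ]
panL [ 0.504  -0.0893  0.1394] [0.0036 0.0036] [ 0.515  -0.1087  0.022 ]
panR [ 0.5022 -0.3452  0.1468] [0.0002 0.0002] [ 0.5112 -0.4008  0.022 ]
flL [ 0.532  -0.1215  0.1017] [0.0022 0.0022] [ 0.5384 -0.1407  0.022 ]
flR [ 0.5252 -0.3242  0.0982] [0.001 0.001] [ 0.5327 -0.354   0.022 ]
```

Both crops agree: the orange knife is the right one. Tail is at about (0.690,0.241), nose at (0.546,0.205), the button triangulates to z=25 mm, and the chest top to z=159 mm. The handle is at (0.466,-0.219,0.123), chest yaw about -1.2°, drawer about 0.16 out. Next I plan the hover over the knife.

```bash
cat > plan.py <<'E'
from h import *
import sys
# args: x y z yaw_deg(tool x heading) maxstep_mm
def plan(p,yaw,step=40,rs=.12,grip=85,n=8):
    s=bot.read_state(); q=R.from_rotvec(s['tcp_rot']); t=np.array(s['tool_pos'])
    c,w=np.cos(np.radians(yaw)),np.sin(np.radians(yaw))
    G=R.from_matrix(np.array([[c,w,0],[w,-c,0],[0,0,-1.]]))
    print('t',round(s['time'],2),'pos',t.round(4),'x-heading',np.degrees(np.arctan2(*q.as_matrix()[[1,0],0])).round(2),'tilt',np.degrees(np.arccos(-q.as_matrix()[2,2])).round(2),'F',np.round(s['wrist_force'],1),'w',round(s['width'],3))
    rows=[]
    tot=np.linalg.norm(p-t)*1000; k=max(int(np.ceil(tot/step)),int(np.ceil((q.inv()*G).magnitude()/rs)),1)
    print('left mm',round(tot,1),'rows',k)
    for i in range(min(k,n)):
        r=k-i
        d=q.inv().apply((p-t)/r)*1000; a=(q.inv()*G).as_rotvec()/r
        d=d.round(1);a=a.round(3); rows.append(' '.join(f'{v:g}' for v in [*a,*d,grip]))
        t=t+q.apply(d/1000);q=q*R.from_rotvec(a)
    print('; '.join(rows))
a=[float(v) for v in sys.argv[1:]]
plan(np.array(a[:3]),a[3],*a[4:])
E
python3 plan.py 0.616 0.222 0.15 194 36
```

```text
t 0.25 pos [0.2063 0.6423 0.2306] x-heading 162.19 tilt 0.07 F [0.3 0.1 0.1] w 0.998
left mm 592.5 rows 17
-0 -0 -0.033 -30.5 -16.2 4.8 85; -0 -0 -0.033 -30 -17.2 4.8 85; -0 -0 -0.033 -29.4 -18.1 4.8 85; -0 -0 -0.033 -28.8 -19.1 4.8 85; -0 -0 -0.033 -28.1 -20 4.7 85; -0 -0 -0.033 -27.4 -21 4.8 85; -0 -0 -0.032 -26.7 -21.8 4.7 85; -0 -0 -0.033 -26 -22.7 4.8 85
```

Emit:
{"api": "servo_tool", "payload": {"targets": "0 0 -0.033 -30 -16 0 85; 0 0 -0.033 -30 -17 0 85; 0 0 -0.033 -29 -18 0 85; 0 0 -0.033 -29 -19 0 85; 0 0 -0.033 -28 -20 0 85; 0 0 -0.033 -27 -21 0 85; 0 0 -0.033 -27 -22 0 85; 0 0 -0.033 -26 -23 0 85"}}

```text
time: 0.92
tool_pos: [0.4005, 0.444, 0.2283]
tcp_rot: [-0.035, -3.138, -0.001]
wrist_force: [0.2, 0.6, -0.1]
width: 0.994
```

```bash
python3 plan.py 0.616 0.222 0.15 194 36
```

```text
t 0.92 pos [0.4005 0.444  0.2283] x-heading 178.74 tilt 0.17 F [ 0.2  0.6 -0.1] w 0.994
left mm 319.2 rows 9
0 -0 -0.03 -24.5 -24.1 8.6 85; 0 -0 -0.03 -23.8 -24.9 8.6 85; 0 -0 -0.029 -23 -25.6 8.6 85; 0 -0 -0.03 -22.3 -26.2 8.6 85; 0 -0.001 -0.029 -21.5 -26.9 8.6 85; 0 -0 -0.03 -20.7 -27.5 8.6 85; 0 -0.001 -0.029 -19.8 -28.1 8.7 85; 0.001 -0 -0.03 -19 -28.6 8.7 85
```

Emit:
{"api": "servo_tool", "payload": {"targets": "0 0 -0.03 -24 -24 0 85; 0 0 -0.03 -24 -25 0 85; 0 0 -0.029 -23 -26 0 85; 0 0 -0.03 -22 -26 5 85; 0 0 -0.03 -21 -27 10 85; 0 0 -0.03 -21 -27 15 85; 0 0 -0.03 -20 -28 18 85; 0 0 -0.03 -19 -29 18 85"}}

```text
time: 1.58
tool_pos: [0.6046, 0.2382, 0.1669]
tcp_rot: [-0.359, 3.111, 0.009]
wrist_force: [0.2, 1.2, -0.7]
width: 0.995
```

```bash
python3 - <<'E'
from h import *
s,c=save('wrist','w1'); print(s['tool_pos'],s['tcp_rot'])
E
python3 plan.py 0.616 0.222 0.15 194 36
```

```text
[0.60456055 0.23818619 0.16690965] [-0.35914984  3.11080332  0.00935833]
t 1.63 pos [0.607  0.2322 0.1623] x-heading -166.9 tilt 0.44 F [ 2.8 -2.  -2.2] w 0.998
left mm 18.3 rows 1
-0 0.008 -0.016 -6.4 -12 12.3 85
```

View pics/w1.png

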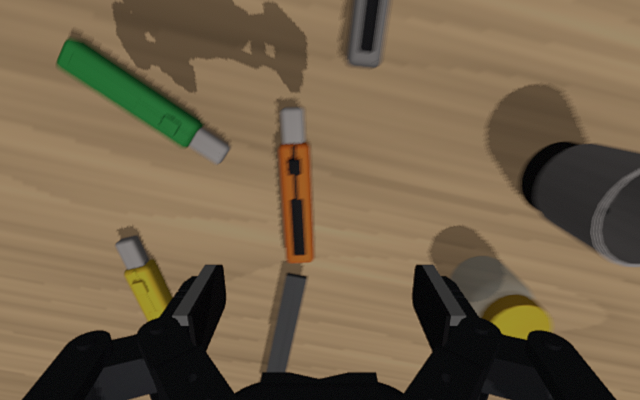

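The wrist view shows the orange knife from nose (291,112) to tail (299,262), with the file tip close behind its tail. The arm was still settling, so I correct the pose and look again.

Emit:
{"api": "servo_tool", "payload": {"targets": "0 0.006 -0.016 -6 -12 10 85; 0 0 0 0 0 0 85; 0 0 0 0 0 0 85"}}

```text
time: 1.88
tool_pos: [0.6166, 0.2171, 0.1485]
tcp_rot: [0.373, -3.116, 0.002]
wrist_force: [0.1, 0.5, 0.5]
width: 0.996
```

```bash
python3 - <<'E'
from h import *
s,c=save('wrist','w2'); print(s['tool_pos'],s['tcp_rot'],np.abs(s['joint_vel']).max())
im=c['image'][:,:,::-1]
cv2.imwrite('pics/w2c.png',cv2.resize(im[60:320,220:420],None,fx=3,fy=2.3)[:600])
hsv=cv2.cvtColor(im.copy(),cv2.COLOR_BGR2HSV)
m=cv2.inRange(hsv,(4,170,100),(15,255,255)); m[330:]=0
k,l,st,ce=cv2.connectedComponentsWithStats(m); i=1+st[1:,4].argmax(); print(st[i],ce[i])
r=cv2.minAreaRect(np.argwhere(l==i)[:,::-1].astype(np.float32)); b=cv2.boxPoints(r); print(r)
for q in b: print(q,atz(wray(c,s,q),.022).round(4))
E
python3 plan.py 0.616 0.222 0.15 194 36
```

```text
[0.61663907 0.21714157 0.14850833] [ 3.72521066e-01 -3.11570512e+00  2.04615210e-03] 0.0299141595451437
[ 308  140   33  129 2634] [324.62604404 199.53568717]
((324.0, 204.0), (128.0, 32.0), 90.0)
[308. 140.] [0.5779 0.1968 0.022 ]
[340. 140.] [0.5718 0.2221 0.022 ]
[340. 268.] [0.6858 0.2523 0.022 ]
[308. 268.] [0.6929 0.2235 0.022 ]
t 1.93 pos [0.6162 0.2171 0.1482] x-heading -166.32 tilt 0.27 F [-0.7 -0.1 -0.6] w 0.997
left mm 5.2 rows 1
-0.001 -0.004 -0.006 -0.9 4.8 -1.8 85
```

View pics/w2.png

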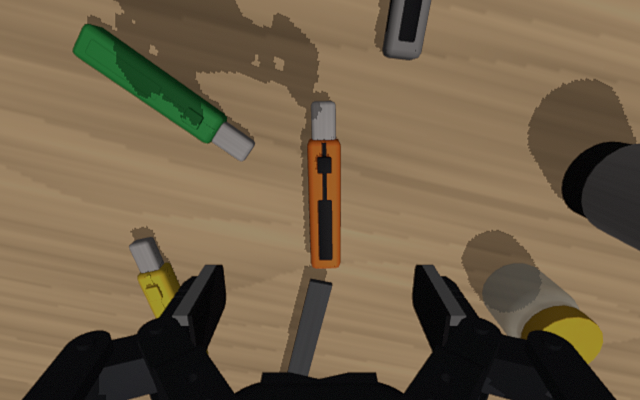

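Still frame: orange body from (324,140) to (324,268), which gives 118 mm (120 expected). Wrist and top views agree on the tail at z=22 mm to 1-2 mm. Knife centre is (0.6165,0.220) at 194°, and the finger footprint is clear.

```bash
python3 plan.py 0.6165 0.220 0.005 194 30 .12 60
```

```text
t 1.93 pos [0.6162 0.2171 0.1482] x-heading -166.32 tilt 0.27 F [-0.7 -0.1 -0.6] w 0.997
left mm 143.2 rows 5
-0 -0.001 -0.001 -0.3 0.6 28.6 60; -0 -0.001 -0.001 -0.3 0.6 28.6 60; -0 -0.001 -0.001 -0.3 0.6 28.7 60; -0.001 -0.001 -0.001 -0.2 0.6 28.6 60; -0 -0 -0.002 -0.2 0.5 28.7 60
```

Emit:
{"api": "servo_tool", "payload": {"targets": "0 -0.001 -0.001 0 0.6 30 60; 0 -0.001 -0.001 0 0.6 30 60; 0 -0.001 -0.001 0 0.6 30 60; 0 -0.001 -0.001 0 0.6 20 60; 0 0 -0.001 0 0.5 10 60; 0 0 0 0 0 0 60"}}

```text
time: 2.43
tool_pos: [0.6177, 0.2281, 0.0332]
tcp_rot: [-0.387, 3.104, 0.005]
wrist_force: [-0.3, -0.6, 0.5]
width: 0.701
```

```bash
python3 plan.py 0.6165 0.220 0.005 194 30 .12 60; python3 -c "
from h import *
save('wrist','w3')"
```

```text
t 2.43 pos [0.6177 0.2281 0.0332] x-heading -165.79 tilt 0.81 F [-0.3 -0.6  0.5] w 0.701
left mm 29.4 rows 1
0.001 0.014 0.004 3.6 -7.6 28.2 60
```

View pics/w3.png

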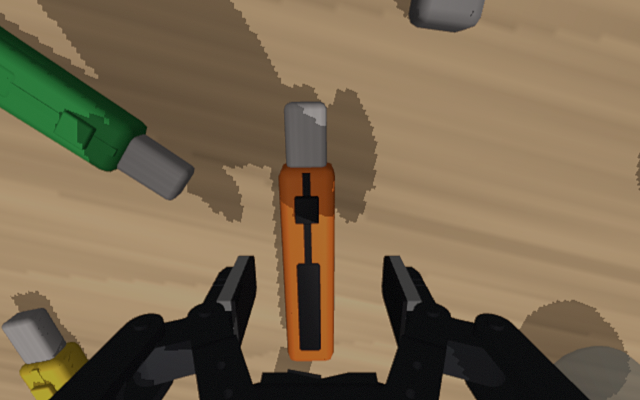

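Emit:
{"api": "servo_tool", "payload": {"targets": "0 0.007 0.002 3.5 -7.5 0 60; 0 0 0 0 0 0 60; 0 0 0 0 0 0 60"}}

```text
time: 2.73
tool_pos: [0.6189, 0.2218, 0.0392]
tcp_rot: [-0.386, 3.104, 0.006]
wrist_force: [1.2, -0.4, 0.2]
width: 0.701
```

```bash
python3 plan.py 0.6165 0.220 0.005 194 30 .12 60
```

```text
t 2.73 pos [0.6189 0.2218 0.0392] x-heading -165.81 tilt 0.81 F [ 1.2 -0.4  0.2] w 0.701
left mm 34.3 rows 2
0.001 0.007 0.002 1.6 -0.6 17.1 60; 0.001 0.007 0.001 1.5 -0.6 17.1 60
```

Emit:
{"api": "servo_tool", "payload": {"targets": "0.001 0.007 0.002 1.5 -0.6 17 60; 0.001 0.006 0.001 1.5 -0.6 12 60; 0 0 0 0 0 0 60; 0 0 0 0 0 0 60"}}

```text
time: 3.07
tool_pos: [0.6201, 0.2203, 0.012]
tcp_rot: [-0.38, 3.111, 0.002]
wrist_force: [0.7, -0.2, -0.7]
width: 0.705
```

```bash
python3 plan.py 0.6165 0.220 0.005 194 30 .12 60
```

```text
t 3.07 pos [0.6201 0.2203 0.012 ] x-heading -166.07 tilt 0.46 F [ 0.7 -0.2 -0.7] w 0.705
left mm 7.9 rows 1
0 0.008 -0.001 3.6 0.6 7 60
```

Emit:
{"api": "servo_tool", "payload": {"targets": "0 0.008 0 3.5 0.5 6 60; 0 0 0 0 0 0 60; 0 0 0 0 0 0 60"}}

```text
time: 3.32
tool_pos: [0.6157, 0.2195, 0.0042]
tcp_rot: [0.38, -3.116, 0.0]
wrist_force: [0.6, 0.4, 0.6]
width: 0.703
```

```bash
python3 plan.py 0.6165 0.220 0.005 194 30 .12 60
```

```text
t 3.32 pos [0.6157 0.2195 0.0042] x-heading -166.09 tilt 0.16 F [0.6 0.4 0.6] w 0.703
left mm 1.2 rows 1
0 -0.003 -0.002 -0.9 0.3 -0.8 60
```

Emit:
{"api": "servo_tool", "payload": {"targets": "0 0 0 0 0 -1 15; 0 0 0 0 0 0 15; 0 0 0 0 0 0 15; 0 0 0 0 0 0 15; 0 0 0 0 0 0 15; 0 0 0 0 0 0 15; 0 0 0 0 0 0 15; 0 0 0 0 0 0 15", "newtons": 45}}

```text
time: 3.98
tool_pos: [0.6152, 0.2197, 0.0053]
tcp_rot: [0.38, -3.115, 0.0]
wrist_force: [0.8, 1.0, 0.3]
width: 0.314
```

```bash
python3 plan.py 0.6165 0.220 0.15 194 30 .12 15;  python3 -c "
from h import *
save('wrist','w4')"
```

```text
t 3.98 pos [0.6152 0.2197 0.0053] x-heading -166.07 tilt 0.2 F [0.8 1.  0.3] w 0.314
left mm 144.7 rows 5
0 -0.001 -0 -0.2 0 -28.9 15; 0 -0.001 -0 -0.2 0 -28.9 15; 0 -0 -0 -0.2 0 -29 15; 0 -0.001 -0.001 -0.2 0 -28.9 15; 0 -0 -0 -0.3 0 -29 15
```

View pics/w4.png

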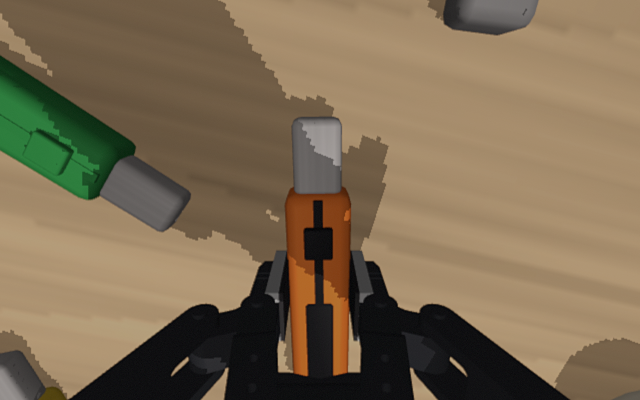

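Grip holds at 26.8 mm, about the knife's width. Lifting.

Emit:
{"api": "servo_tool", "payload": {"targets": "0 0 0 0 0 -10 15; 0 0 0 0 0 -20 15; 0 0 0 0 0 -30 15; 0 0 0 0 0 -36 15; 0 0 0 0 0 -36 15; 0 0 0 0 0 -36 15; 0 0 0 0 0 -30 15; 0 0 0 0 0 -15 15"}}

```text
time: 4.7
tool_pos: [0.6097, 0.2176, 0.2218]
tcp_rot: [0.378, -3.096, 0.006]
wrist_force: [1.7, 1.1, -0.9]
width: 0.316
```

```bash
python3 plan.py 0.600 -0.2215 0.23 88.8 30 .11 15;  python3 -c "
from h import *
save('wrist','w5');save('scene','s5')"
```

```text
t 4.7 pos [0.6097 0.2176 0.2218] x-heading -166.08 tilt 1.3 F [ 1.7  1.1 -0.9] w 0.316
left mm 439.3 rows 17
-0.001 -0.001 0.108 6.8 -24.9 -0.3 15; -0.001 -0.001 0.108 4 -25.5 -0.3 15; -0.001 -0.001 0.108 1.3 -25.8 -0.4 15; -0.001 -0.001 0.108 -1.5 -25.8 -0.4 15; -0.001 -0.001 0.108 -4.3 -25.5 -0.4 15; -0.001 -0.001 0.108 -7 -24.9 -0.4 15; -0.001 -0.001 0.108 -9.7 -24 -0.4 15; -0.001 -0.001 0.108 -12.2 -22.8 -0.5 15
```

View pics/s5.png

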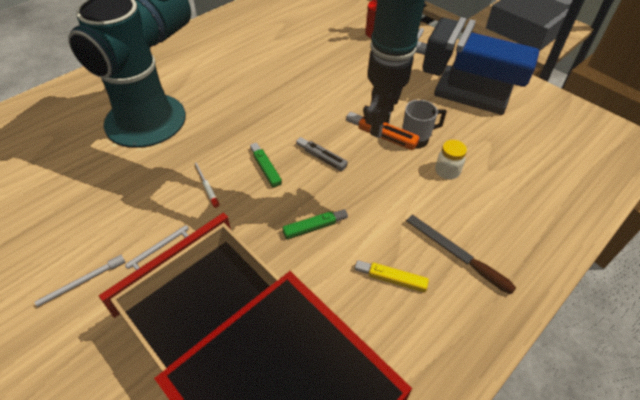

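The scene view shows the knife lifted level at (385,130), neighbours undisturbed. Carrying it over.

Emit:
{"api": "servo_tool", "payload": {"targets": "0 0 0.06 6 -15 -1 15; 0 0 0.1 4 -25 -1 15; 0 0 0.108 1 -26 -1 15; 0 0 0.108 -1 -26 0 15; 0 0 0.108 -4 -25 0 15; 0 0 0.108 -7 -25 0 15; 0 0 0.108 -10 -24 0 15; 0 0 0.108 -12 -23 0 15"}}

```text
time: 5.47
tool_pos: [0.6029, 0.0194, 0.2119]
tcp_rot: [-0.906, -2.971, 0.024]
wrist_force: [0.9, 0.4, -2.2]
width: 0.316
```

```bash
python3 plan.py 0.600 -0.2215 0.23 88.8 30 .11 15
```

```text
t 5.47 pos [0.6029 0.0194 0.2119] x-heading 146.07 tilt 2.2 F [ 0.9  0.4 -2.2] w 0.316
left mm 241.6 rows 10
-0.004 -0.001 0.1 -13.1 -20.2 -1.7 15; -0.004 -0.001 0.1 -15.1 -18.8 -1.7 15; -0.004 -0.002 0.1 -16.9 -17.2 -1.8 15; -0.004 -0.001 0.1 -18.5 -15.4 -1.8 15; -0.004 -0.002 0.1 -20 -13.4 -1.9 15; -0.004 -0.001 0.1 -21.2 -11.4 -1.9 15; -0.003 -0.002 0.1 -22.3 -9.2 -1.9 15; -0.004 -0.001 0.1 -23.1 -6.9 -1.9 15
```

Emit:
{"api": "servo_tool", "payload": {"targets": "-0.004 -0.001 0.1 -13 -20 -5 15; -0.004 -0.001 0.1 -15 -19 -4 15; -0.004 -0.002 0.1 -17 -17 -3 15; -0.004 -0.002 0.1 -19 -15 -3 15; -0.004 -0.002 0.1 -20 -13 -3 15; -0.004 -0.002 0.1 -21 -11 -3 15; -0.004 -0.002 0.1 -22 -9 -2 15; -0.004 -0.001 0.1 -23 -7 -2 15"}}

```text
time: 6.13
tool_pos: [0.5849, -0.1804, 0.2157]
tcp_rot: [-2.044, -2.343, 0.029]
wrist_force: [1.0, 0.2, -1.6]
width: 0.32
```

```bash
python3 plan.py 0.600 -0.2215 0.22 88.8 30 .11 15
```

```text
t 6.13 pos [ 0.5849 -0.1804  0.2157] x-heading 97.79 tilt 2.16 F [ 1.   0.2 -1.6] w 0.32
left mm 44.0 rows 2
-0.018 -0.005 0.079 -21.4 4.6 -2.6 15; -0.019 -0.004 0.078 -20.9 6.3 -2.4 15
```

Emit:
{"api": "servo_tool", "payload": {"targets": "-0.018 -0.005 0.079 -18 5 -3 15; -0.018 -0.004 0.06 -16 6 -3 15; 0 0 0 0 0 0 15; 0 0 0 0 0 0 15; 0 0 0 0 0 0 15"}}

```text
time: 6.55
tool_pos: [0.592, -0.2183, 0.2095]
tcp_rot: [-2.232, -2.189, 0.013]
wrist_force: [-0.2, -0.4, -1.7]
width: 0.316
```

```bash
python3 plan.py 0.600 -0.2215 0.22 88.8 30 .11 15;python3 -c "
from h import *
s,c=save('wrist','w6');print(s['tool_pos'],s['tcp_rot']);save('top','t6')"
```

```text
t 6.55 pos [ 0.592  -0.2183  0.2095] x-heading 88.89 tilt 0.98 F [-0.2 -0.4 -1.7] w 0.316
left mm 13.6 rows 1
-0.016 -0.005 0.002 -3 7.8 -10.7 15
[ 0.59204154 -0.21826855  0.20947898] [-2.23208442 -2.18933365  0.01274181]
```

View pics/w6.png

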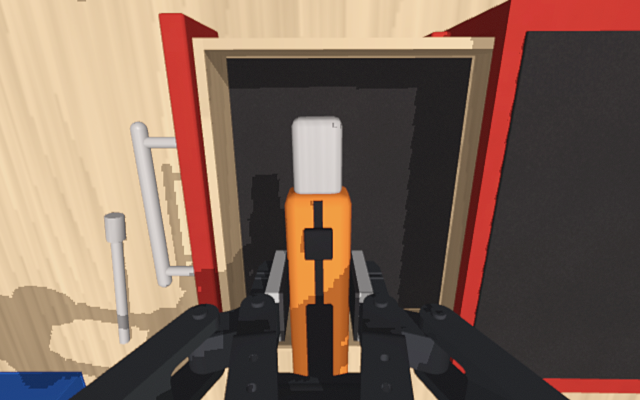

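View pics/t6.png

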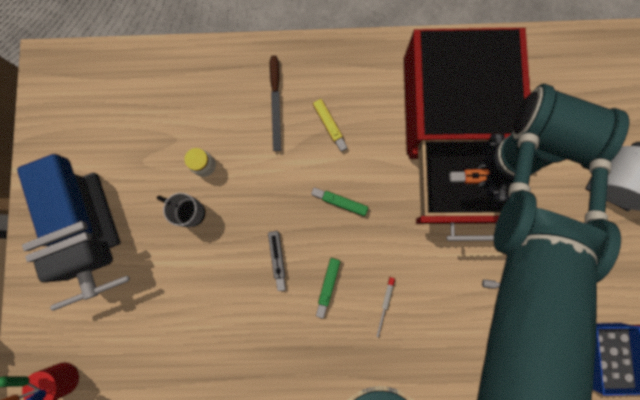

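The wrist view shows the knife squarely over the open compartment (walls around 205–490 columns, top wall row ~45).

```bash
python3 - <<'E'
from h import *
s=bot.read_state();c=read_camera('wrist')
for n,uv,z in [('wall+y',(340,55),.138),('panel front inner top',(209,200),.138),('chest edge top',(482,200),.160),('handleL',(138,127),.122),('handleR',(166,283),.122)]:
    print(n,atz(wray(c,s,uv),z).round(4))
E
python3 plan.py 0.600 -0.2215 0.15 88.8 30 .11 15
```

```text
wall+y [ 0.6058 -0.1183  0.138 ]
panel front inner top [ 0.5157 -0.2087  0.138 ]
chest edge top [ 0.6917 -0.2034  0.16  ]
handleL [ 0.4669 -0.1602  0.122 ]
handleR [ 0.4656 -0.2848  0.122 ]
t 6.7 pos [ 0.5925 -0.2176  0.2101] x-heading 88.94 tilt 0.92 F [-0.2 -0.6 -1.9] w 0.316
left mm 60.7 rows 3
-0.005 -0.001 0.001 -1.3 2.8 20 15; -0.005 -0.002 0.001 -1.3 2.7 20 15; -0.005 -0.001 0 -1.4 2.7 20.1 15
```

Emit:
{"api": "servo_tool", "payload": {"targets": "-0.006 -0.002 0 -3 3 12 15; -0.005 -0.002 0 -2 3 18 15; -0.005 -0.001 0 -2 2 18 15; 0 0 0 0 0 8 15; 0 0 0 0 0 0 15"}}

```text
time: 7.12
tool_pos: [0.6024, -0.2206, 0.1547]
tcp_rot: [2.23, 2.206, 0.004]
wrist_force: [-0.3, -0.3, -2.4]
width: 0.315
```

```bash
python3 plan.py 0.600 -0.225 0.096 88.8 15 .11 15
```

```text
t 7.12 pos [ 0.6024 -0.2206  0.1547] x-heading 89.39 tilt 0.31 F [-0.3 -0.3 -2.4] w 0.315
left mm 58.9 rows 4
0.001 0 0.003 -1.1 -0.7 14.7 15; 0.001 0 0.002 -1.1 -0.6 14.7 15; 0.002 0.001 0.003 -1.1 -0.6 14.7 15; 0.001 0 0.002 -1 -0.6 14.6 15
```

Emit:
{"api": "servo_tool", "payload": {"targets": "0.001 0 0.003 -1 -0.6 14 15; 0.001 0 0.002 -1 -0.6 14 15; 0.001 0 0.002 -1 -0.6 10 15; 0 0 0 0 0 4 15; 0 0 0 0 0 0 15; 0 0 0 0 0 0 15"}}

```text
time: 7.62
tool_pos: [0.6011, -0.2226, 0.11]
tcp_rot: [2.237, 2.202, 0.001]
wrist_force: [0.4, 0.1, -1.9]
width: 0.32
```

```bash
python3 plan.py 0.600 -0.225 0.096 88.8 15 .11 15;python3 -c "
from h import *
s,c=save('wrist','w7')"
```

```text
t 7.62 pos [ 0.6011 -0.2226  0.11  ] x-heading 89.09 tilt 0.16 F [ 0.4  0.1 -1.9] w 0.32
left mm 14.2 rows 1
0.002 0.001 0.005 -2.4 -1.1 14 15
```

View pics/w7.png

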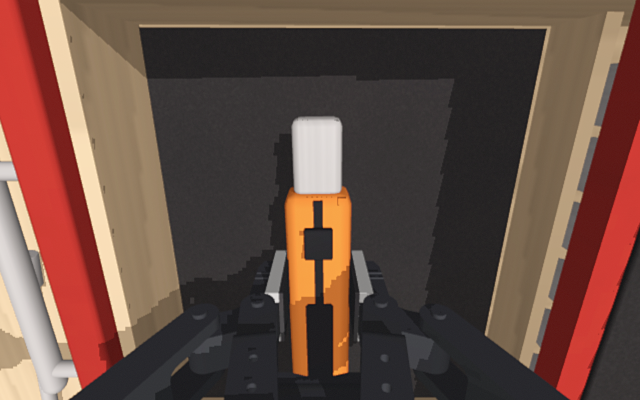

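Knife is inside the walls, about 15 mm above the floor. Lowering slowly and watching the force.

Emit:
{"api": "servo_tool", "payload": {"targets": "0 0 0.003 -2 0 6 15; 0 0 0 0 0 3 15; 0 0 0 0 0 1 15; 0 0 0 0 0 0 15"}}

```text
time: 8.0
tool_pos: [0.6027, -0.2256, 0.1013]
tcp_rot: [2.238, 2.195, 0.003]
wrist_force: [0.2, -0.2, -1.7]
width: 0.317
```

Emit:
{"api": "servo_tool", "payload": {"targets": "0 0 0 0 0 3 15; 0 0 0 0 0 1.5 15; 0 0 0 0 0 0 15"}}

```text
time: 8.25
tool_pos: [0.6032, -0.2259, 0.0971]
tcp_rot: [2.238, 2.194, 0.004]
wrist_force: [0.5, -0.6, -2.6]
width: 0.315
```

Emit:
{"api": "servo_tool", "payload": {"targets": "0 0 0 0 0 1.5 15; 0 0 0 0 0 0 15"}}

```text
time: 8.42
tool_pos: [0.6034, -0.226, 0.0957]
tcp_rot: [2.237, 2.194, 0.005]
wrist_force: [0.6, -0.6, -1.3]
width: 0.314
```

Emit:
{"api": "servo_tool", "payload": {"targets": "0 0 0 0 0 1.5 15; 0 0 0 0 0 0 15"}}

```text
time: 8.58
tool_pos: [0.6045, -0.2263, 0.096]
tcp_rot: [2.236, 2.192, 0.006]
wrist_force: [0.1, -0.8, -1.6]
width: 0.313
```

Emit:
{"api": "servo_tool", "payload": {"targets": "0 0 0 -1 -1 2 15; 0 0 0 0 0 1 15; 0 0 0 0 0 0 15"}}

```text
time: 8.83
tool_pos: [0.6052, -0.2268, 0.0958]
tcp_rot: [2.235, 2.191, 0.011]
wrist_force: [-0.4, -0.7, -1.9]
width: 0.315
```

```bash
python3 plan.py 0.602 -0.227 0.093 88.8 15 .11 15;python3 -c "
from h import *
s,c=save('wrist','w8');print(bot.read_state()['wrist_force'],bot.read_state()['torque'],bot.read_state()['tool_pos'])
s,c=save('scene','s8');im=c['image'][:,:,::-1];cv2.imwrite('pics/s8c.png',cv2.resize(im[180:400,90:420],None,fx=2.4,fy=2.4))"
```

```text
t 8.83 pos [ 0.6052 -0.2268  0.0958] x-heading 88.86 tilt 0.82 F [-0.4 -0.7 -1.9] w 0.315
left mm 4.3 rows 1
0.014 0.003 0.001 -0.3 -3.3 2.7 15
[0.30745417 0.36263281 0.18557625] [ 0.01754254 -0.11697235  0.01824894] [ 0.60524304 -0.22687019  0.09561164]
```

View pics/s8c.png

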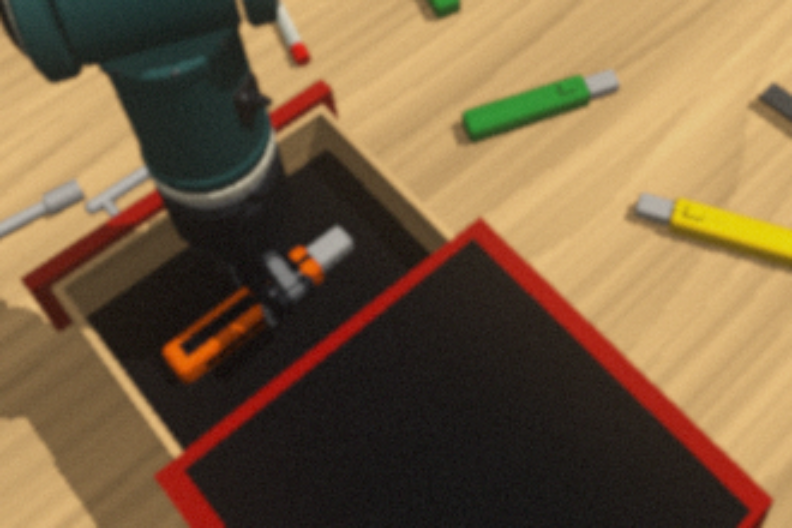

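View pics/w8.png

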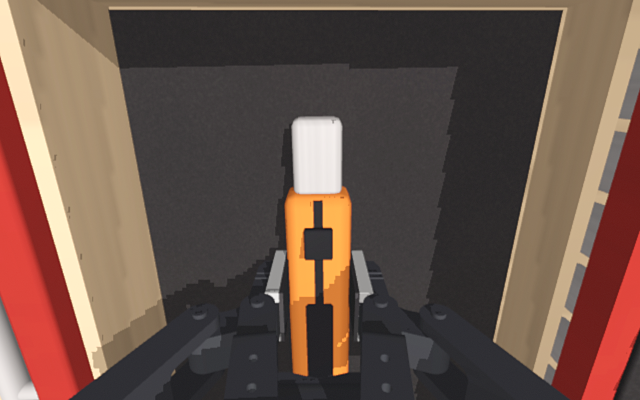

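Emit:
{"api": "servo_tool", "payload": {"targets": "0.014 0.003 0 0 -2 3 15; 0 0 0 0 0 1 15; 0 0 0 0 0 0 15; 0 0 0 0 0 0 15"}}

```text
time: 9.27
tool_pos: [0.6062, -0.2273, 0.0953]
tcp_rot: [2.24, 2.195, 0.004]
wrist_force: [-1.1, -0.1, 2.2]
width: 0.318
```

```bash
python3 plan.py 0.602 -0.227 0.093 88.8 15 .11 15
```

```text
t 9.27 pos [ 0.6062 -0.2273  0.0953] x-heading 88.83 tilt 0.32 F [-1.1 -0.1  2.2] w 0.318
left mm 4.8 rows 1
0.005 0.001 0.001 0.2 -4.2 2.3 15
```

Force turned from -2 to +2.2 N at TCP z=95 mm, so the knife rests on the floor. Releasing.

Emit:
{"api": "servo_tool", "payload": {"targets": "0 0 0 0 0 0 50; 0 0 0 0 0 0 50; 0 0 0 0 0 0 50; 0 0 0 0 0 0 50; 0 0 0 0 0 -4 50; 0 0 0 0 0 -10 50"}}

```text
time: 9.77
tool_pos: [0.6029, -0.2268, 0.1052]
tcp_rot: [-2.243, -2.197, 0.002]
wrist_force: [0.0, 0.5, -0.0]
width: 0.584
```

```bash
python3 plan.py 0.595 -0.225 0.24 88.8 30 .11 50; python3 -c "
from h import *
s,c=save('wrist','w9')"
```

```text
t 9.77 pos [ 0.6029 -0.2268  0.1052] x-heading 88.83 tilt 0.12 F [ 0.   0.5 -0. ] w 0.584
left mm 135.0 rows 5
-0 -0 0 0.3 -1.6 -26.9 50; -0.001 -0 0 0.3 -1.7 -27 50; -0 -0 0 0.4 -1.6 -26.9 50; -0.001 -0 0 0.3 -1.6 -27 50; -0 -0 0.001 0.4 -1.6 -26.9 50
```

View pics/w9.png

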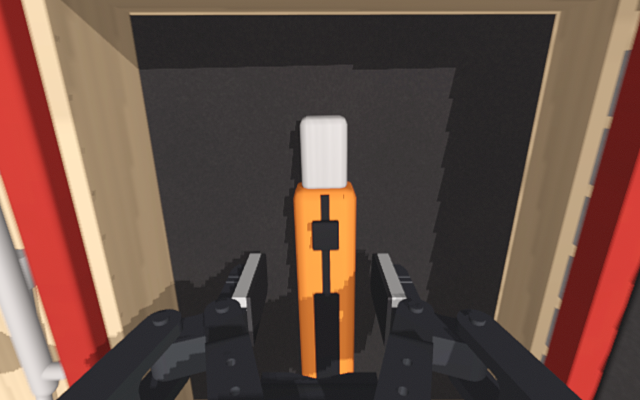

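Released; the knife lies flat on the floor and stays as the fingers lift. Going straight up.

Emit:
{"api": "servo_tool", "payload": {"targets": "0 0 0 0 -1 -20 50; 0 0 0 0 -1 -28 50; 0 0 0 0 -1 -30 50; 0 0 0 0 -1 -30 50; 0 0 0 0 0 -25 50; 0 0 0 0 0 -12 50; 0 0 0 0 0 0 0; 0 0 0 0 0 0 0"}}

```text
time: 10.48
tool_pos: [0.6007, -0.2276, 0.2649]
tcp_rot: [2.239, 2.193, 0.004]
wrist_force: [-0.4, -0.5, -0.2]
width: 0.315
```

```bash
python3 plan.py 0.41 -0.217 0.24 88.8 30 .11 0; python3 -c "
from h import *
s,c=save('wrist','w10')"
```

```text
t 10.48 pos [ 0.6007 -0.2276  0.2649] x-heading 88.83 tilt 0.44 F [-0.4 -0.5 -0.2] w 0.315
left mm 192.6 rows 7
0.001 0 0 1 -27.3 3.4 0; 0.001 0.001 0 1 -27.3 3.4 0; 0.001 0 0 0.9 -27.3 3.4 0; 0.001 0.001 0 1 -27.3 3.5 0; 0.001 0 0 0.9 -27.3 3.5 0; 0.001 0.001 0 1 -27.2 3.5 0; 0.001 0 0 0.9 -27.3 3.5 0
```

View pics/w10.png

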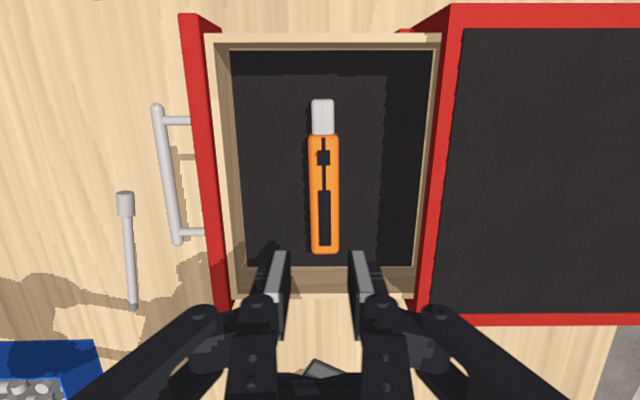

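Knife lies flat within the compartment at (323,175). Now I move in front of the handle with the jaws shut, turned so the narrow side faces the chest.

```bash
python3 plan.py 0.415 -0.216 0.24 178.8 30 .11 0
```

```text
t 10.53 pos [ 0.6007 -0.2276  0.2647] x-heading 88.83 tilt 0.43 F [-0.8 -0.1  0.1] w 0.225
left mm 187.7 rows 15
0 0.001 -0.105 0.5 -12.4 1.6 0; 0 0.001 -0.105 1.8 -12.3 1.6 0; 0 0 -0.105 3.1 -12 1.6 0; 0 0.001 -0.105 4.3 -11.6 1.6 0; 0 0.001 -0.105 5.5 -11.1 1.6 0; 0 0 -0.105 6.7 -10.5 1.6 0; 0 0.001 -0.104 7.7 -9.7 1.6 0; 0 0.001 -0.105 8.7 -8.9 1.6 0
```

Emit:
{"api": "servo_tool", "payload": {"targets": "0 0 -0.06 1 -12 1 0; 0 0 -0.105 2 -12 1 0; 0 0 -0.105 3 -12 1 0; 0 0 -0.105 4 -12 1 0; 0 0 -0.105 6 -11 1 0; 0 0 -0.105 7 -10 1 0; 0 0 -0.105 8 -10 1 0; 0 0 -0.105 9 -9 1 0"}}

```text
time: 11.2
tool_pos: [0.4919, -0.2132, 0.2362]
tcp_rot: [-1.156, -2.899, -0.002]
wrist_force: [-0.5, 0.1, 0.4]
width: 0.003
```

```bash
python3 plan.py 0.415 -0.216 0.22 178.8 30 .11 0
```

```text
t 11.2 pos [ 0.4919 -0.2132  0.2362] x-heading 136.51 tilt 1.18 F [-0.5  0.1  0.4] w 0.003
left mm 78.6 rows 7
0 -0.003 -0.105 7.6 -7.8 2.5 0; 0 -0.003 -0.105 8.4 -7 2.5 0; 0 -0.003 -0.106 9.1 -6.1 2.5 0; 0 -0.003 -0.105 9.8 -5.1 2.4 0; 0 -0.003 -0.106 10.2 -4 2.4 0; 0 -0.003 -0.105 10.6 -2.9 2.4 0; 0.001 -0.003 -0.106 10.9 -1.8 2.3 0
```

Emit:
{"api": "servo_tool", "payload": {"targets": "0 -0.003 -0.105 8 -8 0 0; 0 -0.003 -0.105 8 -7 0 0; 0 -0.003 -0.105 9 -6 0 0; 0 -0.003 -0.105 10 -5 0 0; 0 -0.003 -0.105 10 -4 0 0; 0 -0.003 -0.105 10 -3 0 0; 0 -0.003 -0.08 5 -2 0 0; 0 0 0 0 0 0 0"}}

```text
time: 11.87
tool_pos: [0.4052, -0.2117, 0.2156]
tcp_rot: [-0.013, -3.11, -0.028]
wrist_force: [-0.0, 0.6, 0.4]
width: -0.001
```

```bash
python3 plan.py 0.42 -0.218 0.105 178.8 30 .11 0;python3 -c "
from h import *
s,c=save('wrist','w11')"
```

```text
t 11.87 pos [ 0.4052 -0.2117  0.2156] x-heading 179.52 tilt 2.1 F [-0.   0.6  0.4] w -0.001
left mm 111.8 rows 4
0.004 -0.008 0.003 -4.6 -2 27.5 0; 0.005 -0.008 0.003 -4.4 -1.9 27.5 0; 0.004 -0.008 0.003 -4.2 -1.8 27.6 0; 0.005 -0.008 0.003 -3.9 -1.6 27.6 0
```

View pics/w11.png

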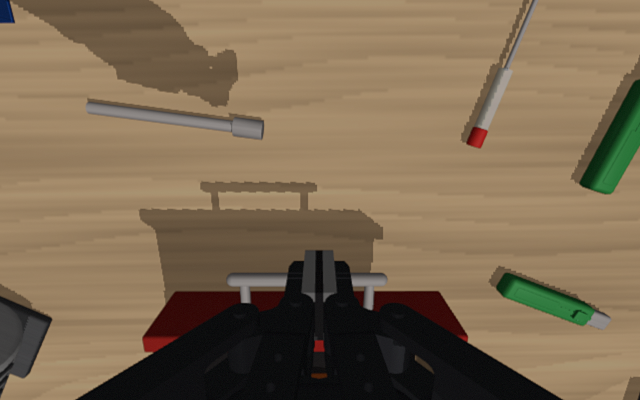

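Jaws are shut and centred on the handle (bar at row 280). Descending in front of it.

Emit:
{"api": "servo_tool", "payload": {"targets": "0.004 -0.008 0.003 -2 -2 25 0; 0.004 -0.008 0.003 -2 -2 28 0; 0.004 -0.008 0.003 -3 -2 28 0; 0.004 -0.008 0.003 -3 -2 20 0; 0 0 0 0 0 5 0; 0 0 0 0 0 0 0"}}

```text
time: 12.42
tool_pos: [0.4139, -0.2174, 0.1016]
tcp_rot: [-0.063, -3.139, -0.006]
wrist_force: [0.3, 1.0, -0.1]
width: -0.003
```

```bash
python3 plan.py 0.435 -0.219 0.105 178.8 30 .11 0
```

```text
t 12.42 pos [ 0.4139 -0.2174  0.1016] x-heading 177.7 tilt 0.24 F [ 0.3  1.  -0.1] w -0.003
left mm 21.4 rows 1
0.004 -0.002 -0.019 -21.1 -0.7 -3.4 0
```

Emit:
{"api": "servo_tool", "payload": {"targets": "0.004 0 -0.015 -10 0 0 0; 0 0 0 -10 0 0 0; 0 0 0 -10 -0.5 0 0; 0 0 0 -5 0 0 0; 0 0 0 -5 0 0 0; 0 0 0 -5 0 0 0"}}

```text
time: 12.92
tool_pos: [0.4652, -0.2197, 0.1047]
tcp_rot: [-0.04, -3.141, 0.002]
wrist_force: [-0.9, 0.5, -1.1]
width: 0.002
```

```bash
python3 plan.py 0.600 -0.222 0.102 178.8 10 .11 0
```

```text
t 12.92 pos [ 0.4652 -0.2197  0.1047] x-heading 178.53 tilt 0.09 F [-0.9  0.5 -1.1] w 0.002
left mm 134.8 rows 14
-0 -0 -0 -9.6 0.1 0.2 0; -0 -0 -0 -9.6 0.1 0.2 0; -0 -0 -0 -9.6 0.1 0.2 0; -0 -0 -0 -9.6 0.1 0.2 0; -0 -0 -0 -9.6 0.1 0.2 0; -0 -0 -0.001 -9.6 0.1 0.2 0; -0 -0 -0 -9.7 0.1 0.2 0; -0 -0 -0.001 -9.6 0.1 0.2 0
```

Emit:
{"api": "servo_tool", "payload": {"targets": "0 0 0 -8 0 0 0; 0 0 0 -8 0 0 0; 0 0 0 -8 0 0 0; 0 0 0 -8 0 0 0; 0 0 0 -8 0 0 0; 0 0 0 -8 0 0 0; 0 0 0 -8 0 0 0; 0 0 0 -8 0 0 0"}}

```text
time: 13.58
tool_pos: [0.5356, -0.2211, 0.1051]
tcp_rot: [-0.041, -3.14, 0.002]
wrist_force: [-1.7, 1.2, 0.7]
width: -0.0
```

```bash
python3 plan.py 0.600 -0.222 0.102 178.8 10 .11 0;python3 -c "
from h import *
s,c=save('scene','s12');s,c=save('wrist','w12')"
```

```text
t 13.58 pos [ 0.5356 -0.2211  0.1051] x-heading 178.52 tilt 0.09 F [-1.7  1.2  0.7] w -0.0
left mm 64.5 rows 7
-0 -0 -0.001 -9.2 0.1 0.4 0; -0 -0 -0.001 -9.2 0.1 0.4 0; -0 -0 -0.001 -9.2 0.1 0.4 0; -0 -0 -0 -9.2 0.1 0.4 0; -0 -0 -0.001 -9.2 0.1 0.5 0; -0.001 -0.001 -0 -9.2 0.1 0.4 0; -0 -0 -0.001 -9.2 0 0.5 0
```

View pics/s12.png

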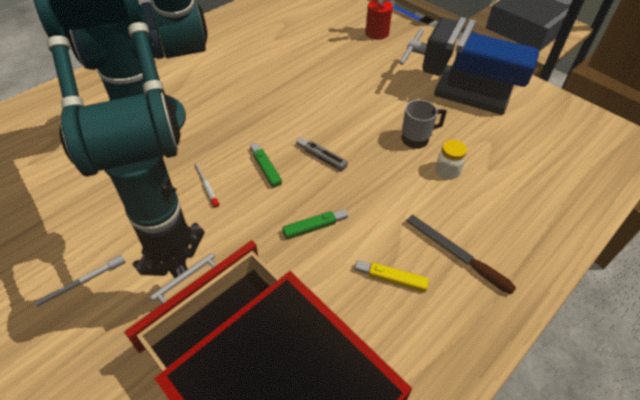

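View pics/w12.png

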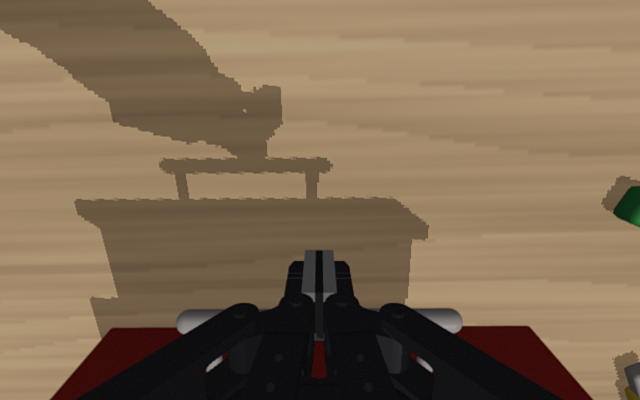

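The scene view shows the drawer about half shut, fingers on the bar at (180,270). Continuing.

Emit:
{"api": "servo_tool", "payload": {"targets": "0 0 0 -8 0 0 0; 0 0 0 -8 0 0 0; 0 0 0 -8 0 0 0; 0 0 0 -7 0 0 0; 0 0 0 -7 0 0 0; 0 0 0 -6 0 0 0; 0 0 0 -5 0 0 0; 0 0 0 -4 0 0 0"}}

```text
time: 14.35
tool_pos: [0.5941, -0.2227, 0.1053]
tcp_rot: [-0.041, -3.141, 0.002]
wrist_force: [-0.0, 0.8, 0.6]
width: 0.003
```

```bash
python3 plan.py 0.610 -0.222 0.105 178.8 10 .11 0
```

```text
t 14.35 pos [ 0.5941 -0.2227  0.1053] x-heading 178.52 tilt 0.08 F [-0.   0.8  0.6] w 0.003
left mm 15.9 rows 2
-0.001 -0 -0.002 -7.9 0.5 0.2 0; -0 -0.001 -0.003 -7.9 0.6 0.1 0
```

Emit:
{"api": "servo_tool", "payload": {"targets": "0 0 0 -4 0 0 0; 0 0 0 -3 0 0 0; 0 0 0 -3 0 0 0; 0 0 0 -3 0 0 0"}}

```text
time: 14.68
tool_pos: [0.6088, -0.223, 0.1053]
tcp_rot: [-0.04, -3.141, 0.002]
wrist_force: [-1.3, 1.0, 0.1]
width: -0.005
```

Emit:
{"api": "servo_tool", "payload": {"targets": "0 0 0 -3 0 0 0; 0 0 0 -3 0 0 0; 0 0 0 -2 0 0 0"}}

```text
time: 14.93
tool_pos: [0.6176, -0.2232, 0.1053]
tcp_rot: [-0.041, -3.141, 0.002]
wrist_force: [-1.9, 0.4, 0.3]
width: 0.001
```

Emit:
{"api": "servo_tool", "payload": {"targets": "0 0 0 -2 0 0 0; 0 0 0 -2 0 0 0; 0 0 0 -2 0 0 0"}}

```text
time: 15.18
tool_pos: [0.6222, -0.2232, 0.1052]
tcp_rot: [-0.04, -3.136, 0.001]
wrist_force: [-11.1, 0.1, 7.3]
width: -0.004
```

```bash
python3 plan.py 0.610 -0.222 0.105 178.8 10 .11 0;python3 -c "
from h import *
s,c=save('scene','s13');im=c['image'][:,:,::-1];cv2.imwrite('pics/s13c.png',cv2.resize(im[200:400,90:420],None,fx=2.4,fy=2.4))"
```

```text
t 15.18 pos [ 0.6222 -0.2232  0.1052] x-heading 178.54 tilt 0.3 F [-11.1   0.1   7.3] w -0.004
left mm 12.3 rows 2
-0 -0.003 -0.002 6.1 0.5 0.1 0; -0.001 -0.002 -0.003 6.1 0.4 0.1 0
```

View pics/s13c.png

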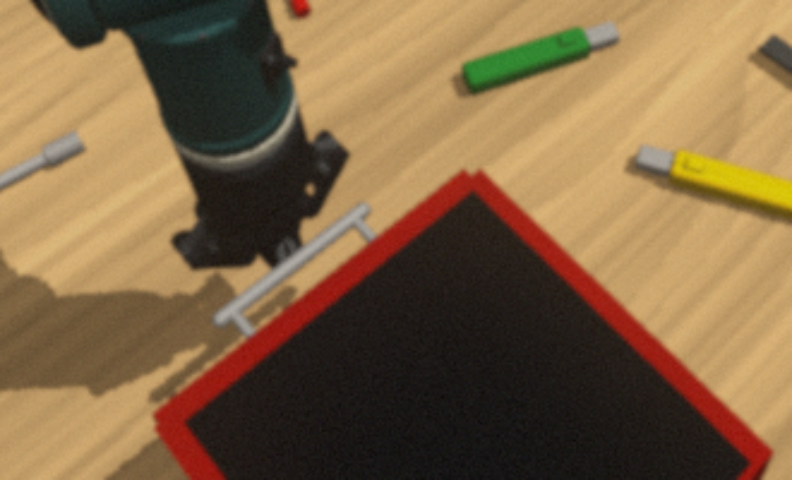

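Force rose to 11 N and the drawer front looks flush. One more small push will confirm the stop.

Emit:
{"api": "servo_tool", "payload": {"targets": "0 0 0 -2 0 0 0; 0 0 0 -1 0 0 0; 0 0 0 0 0 0 0"}}

```text
time: 15.48
tool_pos: [0.6217, -0.2233, 0.1055]
tcp_rot: [-0.04, -3.128, -0.001]
wrist_force: [0.3, -0.4, -0.2]
width: -0.003
```

Emit:
{"api": "servo_tool", "payload": {"targets": "0 0 0 6 0 0 0; 0 0 0 15 0 0 0; 0 0 0 25 0 0 0; 0 0 0 25 0 0 0; 0 0 0 15 0 -15 0; 0 0 0 15 0 -30 0; 0 0 0 10 0 -30 0; 0 0 0 0 0 -20 0"}}

```text
time: 16.15
tool_pos: [0.5053, -0.2194, 0.1973]
tcp_rot: [-0.039, -3.126, -0.003]
wrist_force: [0.3, -0.0, 0.1]
width: 0.001
```

Emit:
{"api": "servo_tool", "payload": {"targets": "0 0 0 5 30 0 0; 0 0 0 5 30 0 0; 0 0 0 5 30 0 0; 0 0 0 5 30 0 0; 0 0 0 0 30 0 0; 0 0 0 0 30 0 0; 0 0 0 0 0 0 0; 0 0 0 0 0 0 0"}}

```text
time: 16.82
tool_pos: [0.496, -0.0368, 0.2085]
tcp_rot: [0.048, 3.124, -0.011]
wrist_force: [0.2, -0.4, 0.3]
width: 0.0
```

```bash
python3 -c "
from h import *
s,c=save('scene','s14');s,t=save('top','t14');print(s['tool_pos'],s['wrist_force'],s['time'])
a=cv2.resize(c['image'][180:400,90:420,::-1],(600,400));b=cv2.resize(t['image'][20:220,400:540,::-1],(200,286));b=cv2.copyMakeBorder(b,0,114,0,0,0)
cv2.imwrite('pics/end.png',np.hstack([a,b]))"
```

```text
[ 0.49591422 -0.03691319  0.20853008] [-0.29188727  1.01728571  0.13855174] 16.8667
```

View pics/end.png

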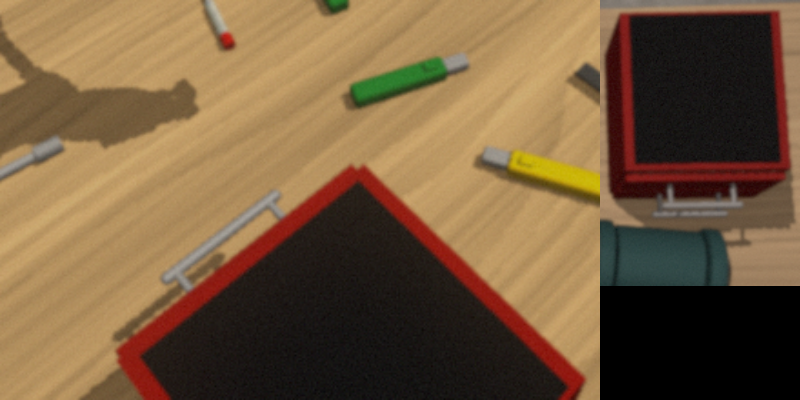

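View pics/t14.png

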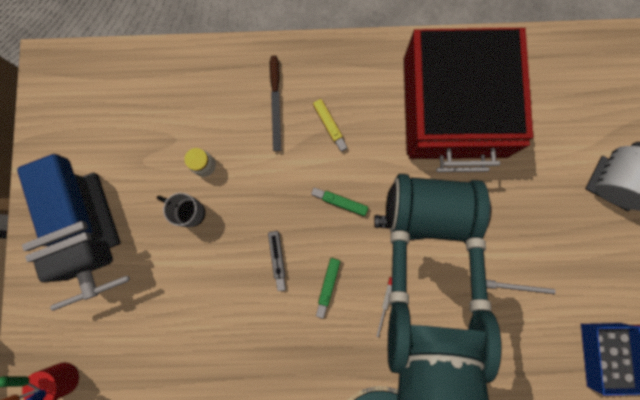

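```bash
python3 -c "
from h import *
c=read_camera('scene');t=read_camera('top')
k=600/330
for a in [(167,279),(278,195)]: print(atz(ray(c,((a[0])/k+90,(a[1])/k+180)),.122).round(4))
im=t['image'][:,:,::-1]; cv2.imwrite('pics/t15.png',cv2.resize(im[120:180,400:540],None,fx=5,fy=5,interpolation=cv2.INTER_CUBIC))"
```

```text
[ 0.6386 -0.2833  0.122 ]
[ 0.6419 -0.1607  0.122 ]
```

View pics/t15.png

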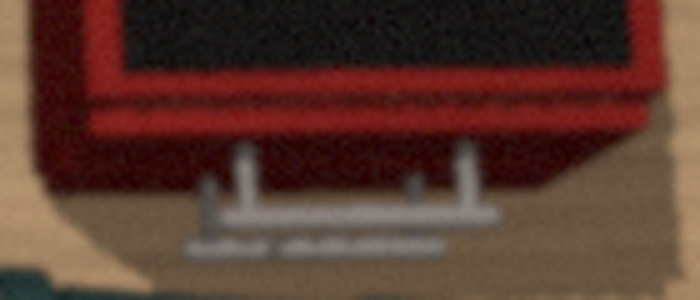

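The bar now sits at x≈0.640, 50 mm ahead of the chest edge. That is the 35 mm stand-off plus a panel of about 15 mm, so the drawer is shut. The panel is flush and the robot is clear.

```bash
python3 -c "
from workcell import finish_job
print(finish_job())"
```

```text
the job is handed in; nothing more can be done
None
```

The orange-and-black knife is lying flat in the top drawer and the drawer is pushed shut; I handed the job in at about 17 s of the 46 s allowed.

- **Placing:** I pinched the knife at its middle and lowered it until it rested on the drawer floor, where the wrist force changed from about -2 N to +2 N. Only then did I open the jaws. The picture after release showed it flat, with nothing shifted as the fingers lifted.
- **Shutting:** I pushed on the bar handle with closed fingers until it stopped. The force reached 11 N, and a further 3 mm push gave no movement.
- **Last checks:** The handle ended at x≈0.640, about 50 mm ahead of the chest's front edge, and the front panel looked flush. The robot was clear of everything, and the grey knife and the mug are where they started.
- **Disagreement:** The handle travelled about 174 mm. My first estimate of the drawer opening, about 160 mm, came from the position of the chest-top edge and was roughly 14 mm less. Both are within the stated 150–180 mm. I trusted the hard stop and the flush front, and did not push again to double-check.

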